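# Load the label tape from its post into the tape dispenser

### The job

The roll of masking tape used to label syrup bottles is stored on the steel post in the wooden caddy; load it into the tape dispenser. Slide it up off the post, lay it flat and wholly on the round cork mat and let go, then take it again at a slant so that you can turn it up on its edge, and seat it in the dispenser's cradle, down on both rollers between the two cheeks, and let go. Lower the roll each time rather than dropping it, and leave the shaker, tumblers and jigger where they stand.

Things in the scene. Friction and masses are not known exactly. Their poses are not given: they have to be found in the camera images.
- roll: Roll of beige masking tape on a cardboard core: outside diameter 60 mm, bore diameter 28 mm, 36 mm wide along its axis, about 70 g. Origin at the centre of one end face (the lower one at the start), z along its axis through the bore. It starts flat on the caddy's floor, round the post.
- roll_center (a point): Centre of the roll: on its axis, 18 mm from either end face (z along the axis).
- caddy: Fixed open-topped dark wooden box, 152 x 152 mm outside, 55 mm high, walls and floor 6 mm thick, with the upright steel post in its middle. Origin at the centre of its underside, x and y along its sides, z up. Its walls stop a gripper that leans over far; reach in from above.
- post_top (a point): Top of the upright steel post in the caddy: post diameter 21 mm, top 66 mm above the caddy's underside, 24 mm above the stored roll's upper face.
- mat: Fixed round cork mat, diameter 136 mm, 4 mm thick, lying on the trolley top. Origin at the centre of its underside, z up.
- dispenser: Fixed black tape dispenser. Origin on its underside below the middle of the cradle; x is the direction a seated roll's axis takes, y runs along the dispenser towards its serrated steel blade. Base plate 75 mm (x) by 155 mm (y from -43 to +112), 10 mm high. Blade carrier at y = +92 to +116, 43 mm high. The cradle is told under seat.
- seat (a point): Where a seated roll's centre lies, 46 mm above the dispenser's underside; axes as the dispenser's. Cradle round it: two steel rollers, 10 mm thick, lying along x at y = -16 and +16, their axes 15 mm above the underside; two upright cheeks at x = -24 and +24, 4 mm thick, y from -22 to +22, tops 38 mm above the underside, 44 mm clear between them.
- shaker: Stainless cocktail shaker, standing, 86 mm across, 205 mm tall; origin at the centre of its base, z up. Leave alone.
- tumbler_a: Clear glass tumbler, 78 mm across, 90 mm tall; origin at the centre of its base, z up. Leave alone.
- tumbler_b: The other clear glass tumbler, the same size. Leave alone.
- jigger: Chrome double-cone jigger, 48 mm across, 82 mm tall; origin at the centre of its base, z up. Leave alone.
Mind the look-alikes: they are no part of the job. Of the things shaped like the roll, the cardboard one is meant.

How it is judged:
By the outcome, as a careful person would: the job done as asked, in the order asked, and still so for the second after the job is handed in, with the robot touching nothing.
It also fails if it takes over 54 s, if anything falls off the work surface, if the arm or the gripper's body presses on something with over 40 N, if the wrist force passes 120 N, or if a joint passes its speed limit or range.

### The arm

A 6-joint arm with a two-finger parallel gripper is mounted at the origin on the work surface. World frame = base frame: x ahead of the robot, y to its left, z up, the work surface at z = 0. Lengths are in m, angles in rad, forces in N, time in s.
With the tool pointing down it reaches from about 0.35 to 0.8 m from the base axis. Payload 7.3 kg.
Tool frame: the origin (TCP) lies midway between the tips of the shut fingers; the grasp point (between the pads) lies 19 mm behind it; z points along the fingers, y is the line along which they close (so a half turn about z gives the same grasp; the last joint's range is limited). The gripper opens to 85 mm and grips with 20 to 120 N. Pads are 22 mm wide; open, the fingers measure 114 mm over their backs; the gripper's body (76 mm by 85 mm) begins 54 mm behind the grasp point. The pads swing forward as they close: fully open they stand 13 mm farther back than shut.
Start: joints at [1.185, 0.342, 1.524, -0, 1.275, -0.146], TCP at [0.125, 0.51, 0.231] pointing down, gripper open.
Joint ranges: [-2.53, 2.53], [-0.77, 2.02], [0.04, 2.7], [-1, 4.14], [0.28, 2.66], [-3.11, 3.11]. Speed limits (rad/s): [2.57, 2.57, 3.14, 3.14, 3.14, 3.14].

### API

Orientations are given as a unit quaternion [x, y, z, w].
In Python, from rig import read_state, grab_frame, job_done gives the robot as it stands.
- The arm moves only by the shell command python3 -m pendant 'ROWS' [FORCE]. ROWS is JSON, a list of rows, each a list of 3 entries, a list of its own where there are three numbers: the shift along the tool's x, y, z in m, then the turn, a rotation vector about the tool's x, y, z in degrees, then the opening, from 0 (shut) to 1 (fully open). In form: [[[tx, ty, tz], [rx, ry, rz], fingers], ...]. A call has 1 to 20 rows; each row shifts and turns the commanded pose from where the row before left it, along the tool's axes as they then stand; what a row does not reach is not made up. A row lasts 1/10 s, in which the tool goes at most 50 mm and 8.59 degrees, less where a joint would pass 70% of its speed; a pose out of reach is approached as far as the arm can. A call with a gripper value outside its range is refused whole. The fingers move at their own pace and stop on an object; FORCE is the grip in N (left out, the last holds). Time passes only in rows, so rows that do not move let the fingers close. It gives the time, the measured TCP pose, the force, the opening and the grip force at its end, in the units of the state.
- read_state(): the state, without advancing time (a new reading comes with each control period).
- grab_frame(name): name is "side" or "top" or "wrist"; returns a dict with "color" (420x560x3 uint8, blue, green, red), "range_z" (420x560 float32, m along the optical axis (not along the pixel's ray), 0 where there is no reading), "fov_y" (degrees; the focal length in pixels is half the picture's height over the tangent of half this angle, whatever the lens; pixels are square), "cx", "cy" (the principal point, pixels), "rvec" (rotation vector, rad) and "tvec" (3), from world to camera coordinates, as OpenCV has them; the wrist camera has in their place "mount" (4x4, takes a point from camera to tool coordinates, whose origin is the TCP and whose axes are the flange's). Camera axes: x right, y down, z forward; pixel columns grow to the right and rows downward; lengths in m; the calibration is good to about 2 mm. A picture is of the moment at which its call begins: read the wrist's pose just before it.
- job_done(): hands the job in; it is judged then, once.
The state is a dict: "time_s": time; "joint_positions": joint angles; "joint_vel": joint speeds; "tau": joint torques, N m; "position": TCP position; "ee_rot": TCP orientation; "force": force on the tool from outside, world axes, zero at the start; "wrist_torque": the same for the moment, N m; "gripper_width": finger opening in m; "gripper_force": force on a finger pad.
Only numpy, scipy, OpenCV 4.12 (cv2) and the standard library are available. Lean on these libraries where they do the work, as an engineer would, in place of code of your own. Each camera call takes 0.05 s, during which the arm holds its last target. There are 200 camera calls.

## Working session

There is one attempt and no reset: what is moved stays moved. The work goes in short steps, Python scripts to look and compute and a shell command to move; the robot and the scene stay as the last step left them, time stands still between calls to the robot, and variables do not carry over. Pictures are saved under pics/ and viewed, at most 10 in all, crops included, and the job is handed in when it is done.

```bash
mkdir -p pics; cat > h.py <<'E'
import numpy as np,cv2
from rig import read_state,grab_frame,job_done
from scipy.spatial.transform import Rotation as R
def cloud(n):
    s=read_state(); f=grab_frame(n); Z=f["range_z"]; h,w=Z.shape
    F=h/2/np.tan(np.radians(f["fov_y"])/2)
    u,v=np.meshgrid(np.arange(w),np.arange(h))
    P=np.stack([(u-f["cx"])/F*Z,(v-f["cy"])/F*Z,Z],-1)
    if "mount" in f:
        M=np.array(f["mount"]);P=P@M[:3,:3].T+M[:3,3]
        P=P@R.from_quat(s["ee_rot"]).as_matrix().T+np.array(s["position"])
    else:
        P=(P-np.array(f["tvec"]).ravel())@R.from_rotvec(np.array(f["rvec"]).ravel()).as_matrix()
    P[Z==0]=np.nan
    return f["color"],P
E
python3 - <<'E'
from h import *
for n in("top","side"):
    c,P=cloud(n); cv2.imwrite(f"pics/{n}0.png",c); np.savez(f"{n}0.npz",c=c,P=P)
print(read_state())
E
```

```text
{'time_s': 0.1, 'joint_positions': array([ 1.18498497e+00,  3.42651427e-01,  1.52492359e+00, -1.94921610e-06,
        1.27541544e+00, -1.46001393e-01]), 'joint_vel': array([-0.00047296, -0.00236027, -0.00209867,  0.00053218,  0.00022267,
        0.00054343]), 'tau': array([-3.02464673e-05, -4.34450948e+01, -2.46482599e+01, -2.72195266e-04,
        4.89865313e-03, -6.07765486e-06]), 'position': array([0.12453854, 0.50964113, 0.23069557]), 'ee_rot': array([ 1.19617561e-01,  9.92819798e-01, -6.74586413e-04, -1.82761448e-04]), 'force': array([-0.3127443 ,  0.05255814,  0.69154767]), 'wrist_torque': array([0.00657421, 0.02837382, 0.04791299]), 'gripper_force': 0.0, 'gripper_width': 0.08541735893195831}
```

View pics/top0.png

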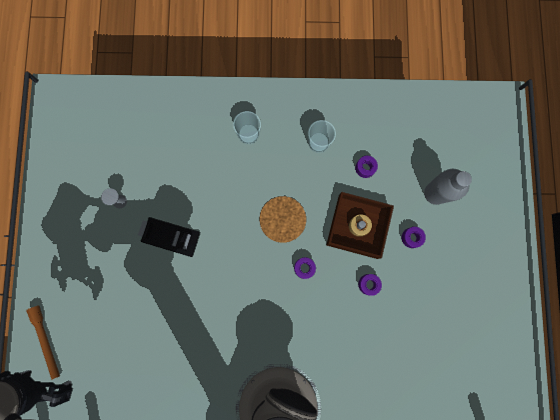

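View pics/side0.png

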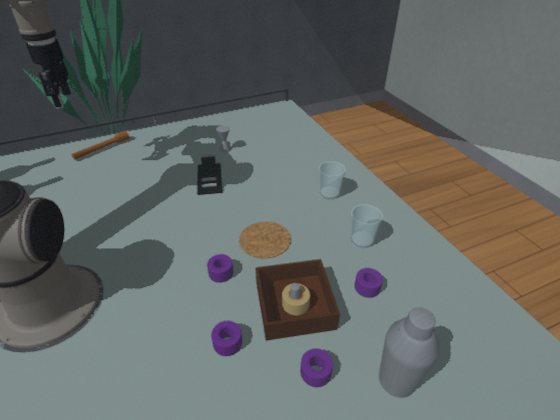

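The top view shows the roll in the caddy on its post at (360,225), the mat at (283,219), the dispenser at (170,237), the jigger at (112,198), the tumblers at (247,127) and (320,135), and the shaker at (448,188).
Roll look-alikes: purple rings at (367,166), (414,237), (370,285) and (305,268), and the beige ring round the post at (360,225). I choose the beige cardboard-cored one on the post and will check it in a crop.

```bash
python3 - <<'E'
from h import *
d=np.load("top0.npz");c,P=d["c"],d["P"]
a=cv2.resize(c[180:270,310:430],None,fx=3.3,fy=5,interpolation=cv2.INTER_CUBIC) if 0 else cv2.resize(c[180:270,315:410],None,fx=4,fy=4,interpolation=cv2.INTER_CUBIC)
b=cv2.resize(c[180:270,120:215],None,fx=4,fy=4,interpolation=cv2.INTER_CUBIC)
cv2.imwrite("pics/crop1.png",np.hstack([a,b]))
def reg(x0,x1,y0,y1,z0,z1):
    Q=P[y0:y1,x0:x1].reshape(-1,3);Q=Q[(Q[:,2]>z0)&(Q[:,2]<z1)];return Q
def rect(n,Q):
    r=cv2.minAreaRect(Q[:,:2].astype(np.float32)*1000);print(n,len(Q),np.round(r[0],1),np.round(r[1],1),round(r[2],1),"z",np.round(np.percentile(Q[:,2],[2,50,98]),3))
rect("caddy top",reg(320,400,185,262,.047,.0605))
rect("disp base",reg(135,205,210,262,.006,.014))
rect("disp all",reg(135,205,210,262,.006,.08))
rect("disp hi",reg(135,205,210,262,.03,.08))
rect("roll top",reg(345,378,210,240,.036,.046))
rect("post",reg(345,378,205,240,.058,.075))
rect("table",reg(200,240,150,200,-.05,.05))
rect("mat",reg(255,312,190,247,.0025,.01))
for n,r in dict(shaker=(420,475,165,210),jig=(98,130,185,212),ta=(230,265,108,145),tb=(305,337,118,153),p1=(353,380,152,180),p2=(400,428,225,250),p3=(357,384,272,298),p4=(292,318,256,280)).items(): rect(n,reg(*r,.015,.3))
E
```

```text
caddy top 536 [ 497.2 -227.6] [154.1 152.6] 75.6 z [0.048 0.054 0.059]
disp base 1059 [463.7 318.6] [181.  146.1] 88.3 z [0.006 0.01  0.014]
disp all 1431 [463.7 318.6] [181.  146.1] 88.3 z [0.006 0.011 0.044]
disp hi 190 [464.6 322.3] [138.   51.2] 74.7 z [0.032 0.041 0.046]
roll top 277 [ 498.4 -228.8] [57.4 58.6] 66.0 z [0.037 0.042 0.045]
post 44 [ 496.7 -226.3] [16.8 19.2] 1.1 z [0.061 0.066 0.071]
table 1998 [647.2 177.5] [150.7 116.6] 1.3 z [-0.006 -0.     0.005]
mat 1399 [519.6 -11. ] [163.6 163.5] 0.7 z [0.003 0.005 0.009]
shaker 1190 [ 596.6 -453.5] [84.1 76.9] 23.3 z [0.027 0.15  0.204]
jig 284 [563.4 461.9] [44.3 43.9] 50.4 z [0.017 0.081 0.086]
ta 519 [770.4  94.8] [76.6 75.2] 0.6 z [0.018 0.065 0.092]
tb 504 [ 747.4 -114.2] [75.6 76. ] 88.9 z [0.018 0.066 0.093]
p1 315 [ 671.6 -250.6] [57.7 58.1] 45.1 z [0.018 0.035 0.041]
p2 334 [ 465.8 -382.3] [58.2 59.2] 12.2 z [0.016 0.035 0.041]
p3 334 [ 331.7 -254.5] [57.4 58.5] 0.3 z [0.018 0.035 0.041]
p4 298 [376.5 -71.8] [56.6 58.4] 45.0 z [0.023 0.036 0.041]
```

View pics/crop1.png

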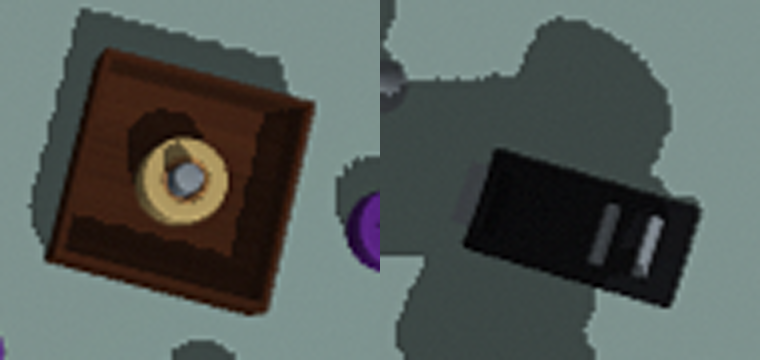

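The crop shows the beige roll round the steel post at about (183,180). In the dispenser the two rollers are at (605,235) and (650,245), at the right end, so its +y points left and the blade is there. Depth agrees with the sizes: caddy 154×153, roll top at 42 mm, cheek-to-blade box 138×51. I'll move over the dispenser, gathering joint data for a kinematic fit as I go.

```bash
python3 -m pendant '[[[-0.03,-0.012,0],[0,0,0],1],[[-0.03,-0.012,0],[0,0,0],1],[[-0.03,-0.012,0],[0,0,0],1],[[-0.03,-0.012,0],[0,0,0],1],[[-0.03,-0.012,0],[0,0,0],1],[[-0.03,-0.012,0],[0,0,0],1],[[-0.03,-0.012,0],[0,0,0],1],[[-0.03,-0.012,0],[0,0,0],1],[[-0.03,-0.012,0],[0,0,0],1],[[-0.03,-0.012,0],[0,0,0],1],[[0,0,0],[0,0,0],1]]'
cat >> h.py <<'E'
import pickle
def rec():
    s=read_state(); open("st.pkl","ab").write(pickle.dumps((s["joint_positions"],s["position"],s["ee_rot"])))
    return s
E
python3 - <<'E'
from h import *
s=rec();print(s["joint_positions"].round(3),s["position"].round(4),s["time_s"])
c,P=cloud("wrist");cv2.imwrite("pics/w1.png",c);np.savez("w1.npz",c=c,P=P)
print(P[210,280],P[100,100],P[350,450])
E
```

```text
time_s: 1.2
position: [0.3901, 0.3201, 0.2308]
ee_rot: [0.121, 0.993, -0.0, 0.0]
force: [0.2, -0.2, -1.2]
gripper_width: 0.0853
gripper_force: 0.0
[ 5.360e-01  3.050e-01  1.579e+00 -1.000e-03  1.257e+00 -7.910e-01] [0.3901 0.3201 0.2308] 1.2
[ 0.42600511  0.31352149 -0.00123659] [ 0.25382748  0.14939624 -0.00117253] [0.39092103 0.36858486 0.30005384]
```

View pics/w1.png

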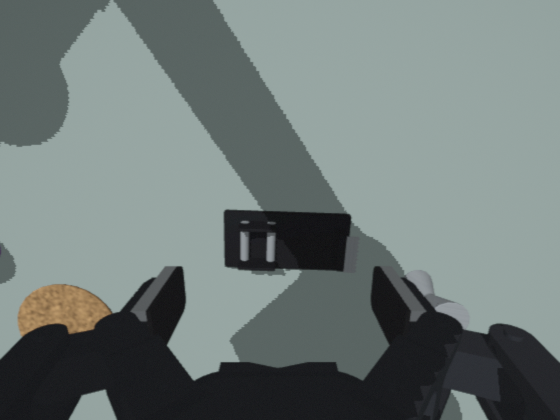

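The wrist view shows the dispenser at (288,240), its rollers at (245,242) and (270,242), the cheeks above and below them, and the mat at (65,310). Next I fit the seat from this cloud.

```bash
python3 - <<'E'
from h import *
d=np.load("w1.npz");P=d["P"];c=d["c"]
def rect(n,Q):
    r=cv2.minAreaRect(Q[:,:2].astype(np.float32)*1000);print(n,len(Q),np.round(r[0],1),np.round(r[1],1),round(r[2],1),"z",np.round(np.percentile(Q[:,2],[2,50,98]),4));return r
Q=P[200:280,215:365].reshape(-1,3);Q=Q[np.isfinite(Q[:,0])]
rect("base",Q[(Q[:,2]>.0085)&(Q[:,2]<.0115)]);H=Q[(Q[:,2]>.034)&(Q[:,2]<.05)];r=rect("hi",H)
rect("tab",Q[Q[:,2]<.004])
for a in(-14,-15,-16):
    a=np.radians(a);xd=np.array([np.cos(a),np.sin(a)]);yd=np.array([-np.sin(a),np.cos(a)])
    L=np.c_[H[:,:2]@xd,H[:,:2]@yd]
    ch=H[:,1]<.32;ch=L[:,1]<L[:,1].min()+.06
    A=L[ch];lo=np.percentile(A,1,0);hi=np.percentile(A,99,0);m=(lo+hi)/2
    B=L[~ch];print(np.degrees(a),"cheeks span",(hi-lo).round(4),"centre",(m[0]*xd+m[1]*yd).round(4),"blade y rel",(np.percentile(B[:,1],[1,99])-m[1]).round(4))
    ro=Q[(Q[:,2]>.0175)&(Q[:,2]<.022)];l=np.c_[ro[:,:2]@xd,ro[:,:2]@yd]-m
    for s in(-1,1):
        k=(abs(l[:,1]-s*.016)<.008)&(abs(l[:,0])<.02);print(s,k.sum(),np.median(l[k],0).round(4))
d=np.load("top0.npz");c,P=d["c"],d["P"]
h=cv2.cvtColor(c,cv2.COLOR_BGR2HSV)[185:255,250:318];m=(h[...,1]>100)
q=P[185:255,250:318][m];rect("mat top",q)
d=np.load("w1.npz");c,P=d["c"],d["P"]
E
```

```text
base 3920 [463.8 311.4] [152.1  73.8] 73.5 z [0.0085 0.0093 0.0107]
hi 1067 [466.8 322.8] [137.   52.5] 74.6 z [0.0346 0.0408 0.0429]
tab 4409 [468.7 315.5] [195.7 108.6] 76.2 z [-0.0024 -0.0009  0.0008]
-14.0 cheeks span [0.0524 0.0433] centre [0.4544 0.2782] blade y rel [0.0911 0.114 ]
-1 155 [ 0.0017 -0.0163]
1 149 [0.0035 0.0154]
-14.999999999999998 cheeks span [0.0522 0.043 ] centre [0.4544 0.2779] blade y rel [0.0917 0.1143]
-1 155 [ 0.0019 -0.0158]
1 150 [0.0037 0.0157]
-16.0 cheeks span [0.052  0.0431] centre [0.4545 0.2778] blade y rel [0.0919 0.1145]
-1 154 [ 0.002  -0.0155]
1 152 [0.0038 0.0159]
mat top 1669 [527.   -8.4] [103.8 111.3] 42.0 z [nan nan nan]
```

```bash
python3 -m pendant '[[[-0.015,-0.04,0],[0,0,0],1],[[-0.015,-0.04,0],[0,0,0],1],[[-0.015,-0.04,0],[0,0,0],1],[[-0.015,-0.04,0],[0,0,0],1],[[-0.015,-0.04,0],[0,0,0],1],[[-0.015,-0.04,0],[0,0,0],1],[[-0.015,-0.04,0],[0,0,0],1],[[0,-0.04,0],[0,0,0],1],[[0,-0.04,0],[0,0,0],1],[[0,-0.04,0],[0,0,0],1],[[0,-0.04,0],[0,0,0],1],[[0,-0.04,0],[0,0,0],1],[[0,-0.04,0],[0,0,0],1],[[0,-0.02,0],[0,0,0],1],[[0,0,0],[0,0,0],1]]'
python3 - <<'E'
from h import *
s=rec();print(s["joint_positions"].round(3),s["position"].round(4),s["time_s"])
c,P=cloud("wrist");cv2.imwrite("pics/w2.png",c);np.savez("w2.npz",c=c,P=P)
E
```

```text
time_s: 2.75
position: [0.361, -0.2285, 0.231]
ee_rot: [0.121, 0.993, 0.0, -0.0]
force: [0.4, 0.1, 0.2]
gripper_width: 0.0854
gripper_force: 0.0
[-0.744  0.162  1.77  -0.     1.209 -2.073] [ 0.361  -0.2285  0.231 ] 2.75
```

View pics/w2.png

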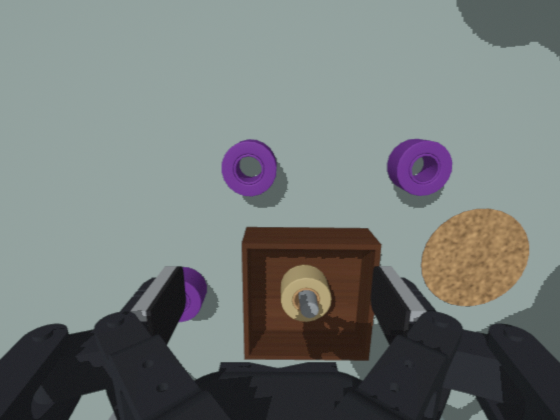

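The wrist view shows the caddy with the beige roll at (306,295) on its post, the mat at (475,257), and purple rings at (249,168), (420,167) and (188,293). Next I fit the roll and mat, and the arm kinematics.

```bash
python3 - <<'E'
from h import *
d=np.load("w2.npz");c,P=d["c"],d["P"]
h=cv2.cvtColor(c,cv2.COLOR_BGR2HSV)
def circ(n,q):
    q=q[np.isfinite(q[:,0])];(x,y),r=cv2.minEnclosingCircle(q[:,:2].astype(np.float32)*1000);print(n,len(q),round(x,1),round(y,1),round(r,1),q[:,2].min().round(4),np.median(q[:,2]).round(4))
S=P[200:315,410:545];m=(h[200:315,410:545,1]>90)&(S[...,2]>.0015)&(S[...,2]<.008)
m=cv2.morphologyEx(m.astype(np.uint8),cv2.MORPH_OPEN,np.ones((5,5)))>0
circ("mat",S[m])
S=P[255:330,270:345];z=S[...,2]
circ("rolltop",S[(z>.037)&(z<.046)]);circ("post",S[(z>.0615)&(z<.07)])
S=P[220:365,235:385];q=S[(S[...,2]>.051)&(S[...,2]<.058)]
print(cv2.minAreaRect(q[:,:2].astype(np.float32)*1000))
E
cat > kin.py <<'E'
import numpy as np
from scipy.spatial.transform import Rotation as R
from scipy.optimize import least_squares
# p: h,L1,L2,off,Lt,a3
def fk(j,p):
    rz=lambda a:R.from_euler('z',a);ry=lambda a:R.from_euler('y',a)
    h,L1,L2,off,Lt,a3=p
    A=rz(j[0]);B=A*ry(j[1]);C=B*ry(j[2]);D=C*rz(j[3]);E=D*ry(j[4]);T=E*rz(j[5]+np.pi/2)
    pos=np.array([0,0,h])+A.apply([0,off,0])+B.apply([0,0,L1])+C.apply([a3,0,L2])+E.apply([0,0,Lt])
    return pos,T
LO=np.array([-2.53,-.77,.04,-1,.28,-3.11]);HI=np.array([2.53,2.02,2.7,4.14,2.66,3.11])
E
python3 - <<'E'
import pickle
from kin import *
D=[(np.array([1.185,.342651,1.524924,0,1.275415,-.146001]),np.array([.12453854,.50964113,.23069557]),np.array([.119617561,.9928198,-.000675,-.00018]))]
f=open("st.pkl","rb")
try:
    while 1:D.append(pickle.load(f))
except EOFError:pass
for j,x,q in D: print((R.from_quat(q).inv()*fk(j,[0]*6)[1]).as_rotvec().round(3))
r=least_squares(lambda p:np.concatenate([fk(j,p)[0]-x for j,x,q in D])/1e-3,[.2,.41,.4,.07,.25,0])
print(r.x.round(4),np.abs(r.fun).max());print(np.linalg.svd(r.jac)[1])
E
```

```text
mat 7138 518.3 -9.7 67.5 0.0015 0.0029
rolltop 1333 500.2 -229.4 30.3 0.037 0.0409
post 241 498.7 -226.8 10.3 0.0616 0.0647
((499.826416015625, -227.08546447753906), (152.3232421875, 153.98963928222656), 75.53253936767578)
[-0.  0. -0.]
[ 0. -0.  0.]
[0. 0. 0.]
[0.2199 0.5062 0.3796 0.0764 0.3106 0.0465] 0.003952253599601163
[3.44058262e+03 1.77313678e+03 1.73205086e+03 1.35087486e+02
 1.13066202e+01 7.53055392e-01]
```

```bash
python3 -m pendant '[[[-0.033,0.0084,0],[0,0,0],1],[[-0.033,0.0084,0],[0,0,0],1],[[-0.033,0.0084,0],[0,0,0],1],[[-0.0344,0.0083,0.01],[0,0,0],1],[[0,0,0.04],[0,0,0],1],[[0,0,0.04],[0,0,0],1],[[0,0,0.04],[0,0,0],1],[[0,0,0.03],[0,0,0],1],[[0,0,0.02],[0,0,0],1],[[0,0,0.015],[0,0,0],1],[[0,0,0.01],[0,0,0],1],[[0,0,0.01],[0,0,0],1],[[0,0,0.01],[0,0,0],1],[[0,0,0],[0,0,0],1]]' 25
python3 -c "
from h import *
s=rec();print(s['joint_positions'].round(3),s['position'].round(4))"
```

```text
time_s: 4.2
position: [0.4984, -0.2257, 0.0053]
ee_rot: [0.119, 0.993, 0.0, -0.001]
force: [0.3, -0.8, -0.5]
gripper_width: 0.0855
gripper_force: 0.0
[-0.565  0.66   1.708  0.     0.776 -1.897] [ 0.4984 -0.2257  0.0053]
```

```bash
python3 -m pendant '[[[0,-0.002,0],[0,0,0],1],[[0,0,0],[0,0,0],0.6],[[0,0,0],[0,0,0],0.4],[[0,0,0],[0,0,0],0.4],[[0,0,0],[0,0,0],0.4],[[0,0,0],[0,0,0],0.4],[[0,0,0],[0,0,0],0.4],[[0,0,0],[0,0,0],0.4]]' 40
python3 -c "
from h import *
s=rec();print(s['joint_positions'].round(3),s['position'].round(4))"
```

```text
time_s: 5.0
position: [0.4988, -0.2289, 0.0072]
ee_rot: [0.12, 0.993, -0.0, 0.001]
force: [-1.2, -1.2, 5.9]
gripper_width: 0.0582
gripper_force: 43.2
[-0.57   0.658  1.705 -0.     0.777 -1.901] [ 0.4988 -0.2289  0.0072]
```

```bash
python3 -m pendant '[[[0,0,-0.01],[0,0,0],0.4],[[0,0,-0.01],[0,0,0],0.4],[[0,0,-0.01],[0,0,0],0.4],[[0,0,-0.015],[0,0,0],0.4],[[0,0,-0.015],[0,0,0],0.4],[[0,0,-0.015],[0,0,0],0.4],[[0,0,-0.015],[0,0,0],0.4],[[0,0,-0.015],[0,0,0],0.4],[[0,0,-0.015],[0,0,0],0.4],[[0,0,0],[0,0,0],0.4]]'
python3 - <<'E'
from h import *
s=rec();print(s["position"].round(4),s["ee_rot"].round(4))
c,P=cloud("side");a=cv2.resize(c[180:350,200:370],None,fx=3,fy=3)
c,P=cloud("wrist");np.savez("w3.npz",c=c,P=P);cv2.imwrite("pics/lift.png",np.hstack([a[:420],cv2.resize(c[150:420,150:430],(420,405)) if 0 else c[:420,140:420]]))
E
```

```text
time_s: 6.0
position: [0.4995, -0.229, 0.1289]
ee_rot: [0.12, 0.993, -0.001, 0.002]
force: [0.3, 0.0, -0.8]
gripper_width: 0.0585
gripper_force: 43.1
[ 0.4995 -0.229   0.1289] [ 0.1196  0.9928 -0.001   0.0022]
```

View pics/lift.png

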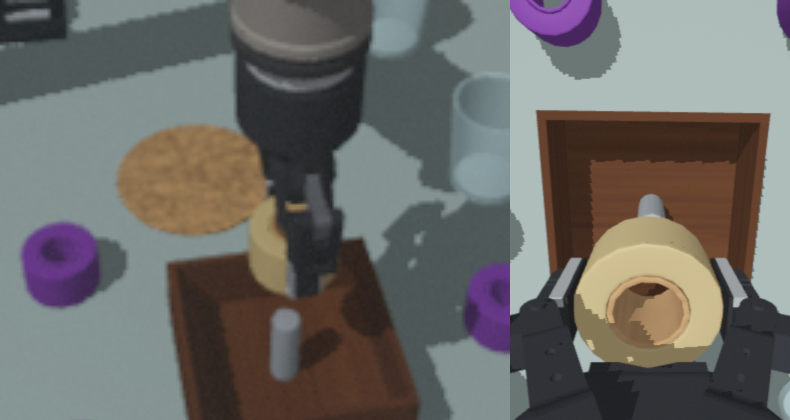

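The roll is off the post, square in the jaws with the post free below, at left (285,345). Now to the mat.

```bash
python3 -m pendant '[[[0.0056,0.0362,0],[0,0,0],0.4],[[0.0056,0.0362,0],[0,0,0],0.4],[[0.0056,0.0362,0],[0,0,0],0.4],[[0.0056,0.0362,0],[0,0,0],0.4],[[0.0056,0.0362,0],[0,0,0],0.4],[[0.0056,0.0362,0],[0,0,0],0.4],[[0,0,0],[0,0,0],0.4],[[0,0,0.025],[0,0,0],0.4],[[0,0,0.025],[0,0,0],0.4],[[0,0,0.025],[0,0,0],0.4],[[0,0,0.02],[0,0,0],0.4],[[0,0,0.01],[0,0,0],0.4],[[0,0,0.005],[0,0,0],0.4],[[0,0,0.004],[0,0,0],0.4],[[0,0,0],[0,0,0],0.4],[[0,0,0],[0,0,0],0.4]]'
python3 -m pendant '[[[0,0,0.003],[0,0,0],0.4],[[0,0,0],[0,0,0],0.4]]'
```

```text
time_s: 7.7
position: [0.5178, -0.0095, 0.013]
ee_rot: [0.12, 0.993, -0.0, 0.001]
force: [-0.2, -0.4, -0.2]
gripper_width: 0.0583
gripper_force: 43.3
time_s: 7.9
position: [0.5174, -0.0094, 0.0094]
ee_rot: [0.12, 0.993, 0.0, 0.0]
force: [0.5, -0.1, -0.6]
gripper_width: 0.0584
gripper_force: 43.3
```

```bash
python3 -m pendant '[[[0,0,0.002],[0,0,0],0.4],[[0,0,0.001],[0,0,0],0.4],[[0,0,0],[0,0,0],0.4]]'
python3 -m pendant '[[[0,0,0.001],[0,0,0],0.4],[[0,0,0],[0,0,0],0.4]]'
```

```text
time_s: 8.2
position: [0.5172, -0.0094, 0.0061]
ee_rot: [0.12, 0.993, 0.0, -0.0]
force: [-0.3, 0.1, -1.0]
gripper_width: 0.0582
gripper_force: 43.3
time_s: 8.4
position: [0.5174, -0.0094, 0.0053]
ee_rot: [0.12, 0.993, 0.0, 0.0]
force: [-0.4, 0.6, -1.1]
gripper_width: 0.0586
gripper_force: 43.3
```

```bash
python3 -m pendant '[[[0,0,0.001],[0,0,0],0.4],[[0,0,0],[0,0,0],0.4]]'
python3 -m pendant '[[[0,0,0.001],[0,0,0],0.4],[[0,0,0],[0,0,0],0.4]]'
```

```text
time_s: 8.6
position: [0.5174, -0.0094, 0.0052]
ee_rot: [0.12, 0.993, -0.0, 0.0]
force: [-2.5, 0.6, 8.7]
gripper_width: 0.0583
gripper_force: 44.1
time_s: 8.8
position: [0.5174, -0.0094, 0.0051]
ee_rot: [0.119, 0.993, -0.0, 0.0]
force: [-5.7, -0.3, 19.0]
gripper_width: 0.0582
gripper_force: 45.0
```

Touchdown confirmed: the z force rises to 19 N with no further descent. Unload, release and rise, then tilt clear of everything to enrich the kinematic fit.

```bash
python3 -m pendant '[[[0,0,-0.0015],[0,0,0],0.4],[[0,0,0],[0,0,0],1],[[0,0,0],[0,0,0],1],[[0,0,0],[0,0,0],1],[[0,0,-0.01],[0,0,0],1],[[0,0,-0.03],[0,0,0],1],[[0,0,-0.04],[0,0,0],1],[[0,0,-0.04],[0,0,0],1],[[0,0,-0.04],[0,0,0],1],[[0,0,-0.03],[0,8.5,0],1],[[0,0,0],[0,8.5,0],1],[[0,0,0],[0,8.5,0],1],[[0,0,0],[0,8.5,0],1],[[0,0,0],[0,8.5,0],1],[[0,0,0],[0,2.5,0],1],[[0,0,0],[0,0,0],1]]'
python3 - <<'E'
from h import *
s=rec();print(s["joint_positions"].round(3))
d=cloud("top")
c,P=d;S=P[195:245,255:312];z=S[...,2];q=S[(z>.036)&(z<.046)]
print(cv2.minEnclosingCircle(q[:,:2].astype(np.float32)*1000),np.median(q[:,2]),len(q))
c,P=cloud("wrist");np.savez("w4.npz",c=c,P=P)
h=cv2.cvtColor(c,cv2.COLOR_BGR2HSV);z=P[...,2]
q=P[(z>.037)&(z<.044)&(np.hypot(P[...,0]-.518,P[...,1]+.01)<.05)]
print(cv2.minEnclosingCircle(q[:,:2].astype(np.float32)*1000),np.median(q[:,2]),len(q))
import pickle
from kin import *
D=[(np.array([1.185,.342651,1.524924,0,1.275415,-.146001]),np.array([.12453854,.50964113,.23069557]),np.array([.119617561,.9928198,-.000675,-.00018]))]
f=open("st.pkl","rb")
try:
    while 1:D.append(pickle.load(f))
except EOFError:pass
r=least_squares(lambda p:np.concatenate([fk(j,p)[0]-x for j,x,q in D])/1e-3,[.2,.41,.4,.07,.25,0])
print(r.x.round(4),np.abs(r.fun).max(),np.linalg.svd(r.jac)[1].round(1));np.save("p.npy",r.x)
p=r.x
def ik(x,Rt):
    best=None
    for s0 in ([0,.5,1.5,0,1.2,-1.5],[.5,.5,1.5,3,1.2,1.5],[.5,1,1,0,1.8,-1.5],[.5,.3,2,-.7,.5,-1],[.5,.3,2,2.5,.6,1.5],[.5,.5,1.5,0,1.2,1.6],[.5,.5,1.5,1.5,1.2,0],[.5,.7,1.5,.7,1.5,-.8],[.5,.7,1.5,-.7,1.5,-.8]):
        g=lambda j:np.r_[(fk(j,p)[0]-x)*10,(fk(j,p)[1].inv()*Rt).as_rotvec()]
        r=least_squares(g,np.clip(s0,LO+.01,HI-.01),bounds=(LO,HI))
        e=np.abs(r.fun).max()
        if e<2e-3:
            m=np.min(np.r_[r.x-LO,HI-r.x])
            if best is None or m>best[0]: best=(round(m,2),r.x.round(2))
    return best
a0=np.radians(-15);xd=np.array([np.cos(a0),np.sin(a0),0]);yd=np.array([-np.sin(a0),np.cos(a0),0])
R0=R.from_matrix(np.c_[-xd,yd,[0,0,-1]]) # tool down, x inward
for nm,c in(("mat",[.518,-.0095,.03]),("seat",[.4535,.278,.048]),("seat hi",[.4535,.278,.15])):
    for t in(-60,-50,-45,-40,-30,-20,30,45,50,60,70):
      for fl in(0,1):
        Rt=(R.from_euler('z',180*fl,degrees=True))*R0 if 0 else R0*R.from_euler('y',t,degrees=True)*R.from_euler('z',180*fl,degrees=True)
        x=np.array(c)+Rt.apply([0,0,.022]); b=ik(x,Rt)
        if b: print(nm,t,fl,b[0],b[1])
E
```

```text
time_s: 10.4
position: [0.5177, -0.0098, 0.1876]
ee_rot: [0.111, 0.921, 0.045, -0.371]
force: [0.6, 0.6, -0.3]
gripper_width: 0.0852
gripper_force: 0.0
[-0.189  0.835  1.014  0.04   2.057 -1.514]
((0.0, 0.0), 0.0) nan 0
((519.5217895507812, -10.312661170959473), 29.839374542236328) 0.038931271324264646 2660
[0.2229 0.5062 0.3796 0.0764 0.3135 0.0465] 0.006834087079937712 [5135.9 2807.5 2645.8  742.6  418.1  120.6]
mat -60 0 0.24 [-0.08  0.9   2.46  3.31  1.27  1.61]
mat -60 1 0.24 [-0.08  0.9   2.46  3.31  1.27 -1.53]
mat -50 0 0.3 [-0.09  0.74  2.4   3.31  0.87  1.57]
mat -50 1 0.3 [-0.09  0.74  2.4   3.31  0.87 -1.57]
mat -45 0 0.35 [-0.1   0.67  2.35  3.32  0.67  1.54]
mat -45 1 0.35 [-0.1   0.67  2.35  3.32  0.67 -1.6 ]
mat -40 0 0.21 [-0.11  0.62  2.3   3.35  0.49  1.5 ]
mat -40 1 0.21 [-0.11  0.62  2.3   3.35  0.49 -1.64]
mat 30 0 1.04 [-0.19  0.86  1.37  0.04  1.43 -1.51]
mat 30 1 1.04 [-0.19  0.86  1.37  0.04  1.43  1.63]
mat 45 0 0.91 [-0.19  1.01  1.16  0.05  1.75 -1.51]
mat 45 1 0.91 [-0.19  1.01  1.16  0.05  1.75  1.63]
mat 50 0 0.81 [-0.2   1.07  1.09  0.05  1.85 -1.51]

[... 960 characters left out ...]
 -0.74  0.61  3.02]
seat hi -20 0 0.43 [ 0.54  0.38  1.84 -0.39  0.71 -0.5 ]
seat hi -20 1 0.43 [ 0.54  0.38  1.84 -0.39  0.71  2.64]
seat hi 30 0 1.1 [ 0.26  0.68  1.36  0.25  1.56 -1.11]
seat hi 30 1 1.07 [0.26 0.68 1.36 0.25 1.56 2.04]
seat hi 45 0 0.85 [ 0.22  0.82  1.23  0.34  1.81 -1.13]
seat hi 45 1 0.85 [0.22 0.82 1.23 0.34 1.81 2.01]
seat hi 50 0 0.77 [ 0.21  0.86  1.18  0.37  1.89 -1.13]
seat hi 50 1 0.77 [0.21 0.86 1.18 0.37 1.89 2.01]
seat hi 60 0 0.62 [ 0.19  0.95  1.11  0.44  2.04 -1.12]
seat hi 60 1 0.62 [0.19 0.95 1.11 0.44 2.04 2.02]
seat hi 70 0 0.48 [ 0.18  1.04  1.05  0.51  2.18 -1.1 ]
seat hi 70 1 0.48 [0.18 1.04 1.05 0.51 2.18 2.04]
  return _methods._mean(a, axis=axis, dtype=dtype,
  ret = ret.dtype.type(ret / rcount)
```

```bash
cat >> h.py <<'E'
def goto(x,rv=None):
    s=rec();T=R.from_quat(s["ee_rot"]);d=T.inv().apply(np.array(x)-s["position"])
    print("t",s["time_s"].__round__(2),"pos",s["position"].round(4),"shift(tool)",d.round(4),"y-dir deg",np.degrees(np.arctan2(T.apply([0,1,0])[1],T.apply([0,1,0])[0])).round(2),"ydir z",T.apply([0,1,0])[2].round(4),"tilt",np.degrees(np.arccos(-T.apply([0,0,1])[2])).round(2),"j",s["joint_positions"].round(2))
E
python3 -m pendant '[[[0,0,0],[0,0,0],1]]' >/dev/null
python3 - <<'E'
from h import *
s=read_state();T=R.from_quat(s["ee_rot"]);z=T.apply([0,0,1]);hz=z*[1,1,0];hz/=np.linalg.norm(hz)
x=np.array([.5183,-.0098,.0155])+.0134*hz
goto(x);print(x)
E
```

```text
t 10.6 pos [ 0.5176 -0.0093  0.1908] shift(tool) [-0.1116 -0.0003  0.1358] y-dir deg 76.26 ydir z 0.0 tilt 43.5 j [-0.19  0.83  1.02  0.04  2.06 -1.51]
[ 0.50528343 -0.0066174   0.0155    ]
```

```bash
python3 -m pendant '[[[0,0,0],[0,1.5,0],1],[[-0.029,0,0],[0,0,0],1],[[-0.029,0,0],[0,0,0],1],[[-0.029,0,0],[0,0,0],1],[[-0.028,0,0],[0,0,0],1],[[0,0,0.02],[0,0,0],1],[[0,0,0.02],[0,0,0],1],[[0,0,0.02],[0,0,0],1],[[0,0,0.02],[0,0,0],1],[[0,0,0],[0,0,0],1],[[0,0,0],[0,0,0],1]]'
python3 - <<'E'
from h import *
goto([.50528343,-.0066174,.0155])
c,P=cloud("wrist");np.savez("w5.npz",c=c,P=P);cv2.imwrite("pics/w5.png",c)
E
```

```text
time_s: 11.7
position: [0.5417, -0.0154, 0.0526]
ee_rot: [0.111, 0.917, 0.046, -0.381]
force: [0.3, 0.3, -0.0]
gripper_width: 0.0855
gripper_force: 0.0
t 11.7 pos [ 0.5417 -0.0154  0.0526] shift(tool) [ 0.0002 -0.0002  0.0527] y-dir deg 76.25 ydir z -0.0001 tilt 45.12 j [-0.19  1.04  0.99  0.04  1.91 -1.52]
```

View pics/w5.png

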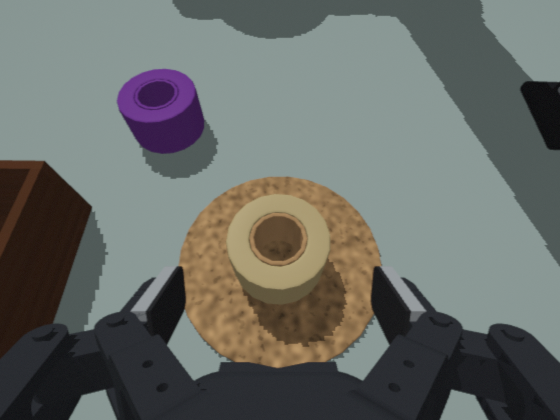

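The roll lies flat at (279,248), wholly on the mat (centre about (280,265)) and centred between the pads. Now advance at the slant and grip.

```bash
python3 -m pendant '[[[0,0,0.015],[0,0,0],1],[[0,0,0.015],[0,0,0],1],[[0,0,0.012],[0,0,0],1],[[0,0,0.01],[0,0,0],1],[[0,0,0],[0,0,0],1],[[0,0,0],[0,0,0],1]]'
python3 -m pendant '[[[0,0,0],[0,0,0],0.4],[[0,0,0],[0,0,0],0.4],[[0,0,0],[0,0,0],0.4],[[0,0,0],[0,0,0],0.4],[[0,0,0],[0,0,0],0.4],[[0,0,0],[0,0,0],0.4],[[0,0,0],[0,0,0],0.4]]' 60
python3 -c "
from h import *
goto([.50528343,-.0066174,.0155])
s=read_state();print('c_tool',R.from_quat(s['ee_rot']).inv().apply(np.array([.5187,-.0099,.022])-s['position']).round(4))"
```

```text
time_s: 12.35
position: [0.5062, -0.0067, 0.0154]
ee_rot: [0.111, 0.917, 0.046, -0.381]
force: [-0.6, 0.4, -0.3]
gripper_width: 0.0851
gripper_force: 0.0
time_s: 13.05
position: [0.5061, -0.0067, 0.0157]
ee_rot: [0.111, 0.917, 0.046, -0.381]
force: [2.5, 0.2, 6.4]
gripper_width: 0.0579
gripper_force: 64.5
t 13.05 pos [ 0.5061 -0.0067  0.0157] shift(tool) [ 0.0005 -0.0001  0.0007] y-dir deg 76.24 ydir z -0.0001 tilt 45.07 j [-0.19  1.02  1.14  0.04  1.76 -1.53]
c_tool [-0.0047 -0.0001 -0.0137]
```

```bash
python3 -m pendant '[[[0.005,0,-0.005],[0,0,0],0.4],[[0.01,0,-0.01],[0,0,0],0.4],[[0.02,0,-0.02],[0,0,0],0.4],[[0.02,0,-0.02],[0,0,0],0.4],[[0.02,0,-0.02],[0,0,0],0.4],[[0.02,0,-0.02],[0,0,0],0.4],[[0.01,0,-0.01],[0,0,0],0.4],[[0,0,0],[0,0,0],0.4]]'
python3 -m pendant '[[[0,0,0],[0,0,8.5],0.4],[[0,0,0],[0,0,8.5],0.4],[[0,0,0],[0,0,8.5],0.4],[[0,0,0],[0,0,8.5],0.4],[[0,0,0],[0,0,8.5],0.4],[[0,0,0],[0,0,8.5],0.4],[[0,0,0],[0,0,8.5],0.4],[[0,0,0],[0,0,8.5],0.4],[[0,0,0],[0,0,8.5],0.4],[[0,0,0],[0,0,8.5],0.4],[[0,0,0],[0,0,8.5],0.4],[[0,0,0],[0,0,8.5],0.4],[[0,0,0],[0,0,8.5],0.4],[[0,0,0],[0,0,8.5],0.4],[[0,0,0],[0,0,8.5],0.4],[[0,0,0],[0,0,8.5],0.4],[[0,0,0],[0,0,8.5],0.4],[[0,0,0],[0,0,8.5],0.4],[[0,0,0],[0,0,8.5],0.4],[[0,0,0],[0,0,8.5],0.4]]'
python3 -m pendant '[[[0,0,0],[0,0,8.5],0.4],[[0,0,0],[0,0,1.5],0.4],[[0,0,0],[0,0,0],0.4]]'
python3 - <<'E'
from h import *
goto([.45,.28,.15])
c,P=cloud("wrist");np.savez("w6.npz",c=c,P=P)
d=cloud("side")[0]
cv2.imwrite("pics/w6.png",np.hstack([cv2.resize(d[130:330,180:380],(420,420)),c[:,140:420]]))
E
```

```text
time_s: 13.85
position: [0.5066, -0.0067, 0.1654]
ee_rot: [0.111, 0.918, 0.046, -0.379]
force: [0.4, -0.4, -1.6]
gripper_width: 0.0577
gripper_force: 64.0
time_s: 15.85
position: [0.5053, -0.0065, 0.1618]
ee_rot: [0.922, -0.033, -0.377, -0.078]
force: [0.3, 0.3, -0.9]
gripper_width: 0.0572
gripper_force: 64.0
time_s: 16.15
position: [0.5055, -0.0066, 0.1624]
ee_rot: [0.916, -0.109, -0.382, -0.046]
force: [0.2, -0.8, -0.5]
gripper_width: 0.058
gripper_force: 64.0
t 16.15 pos [ 0.5055 -0.0066  0.1624] shift(tool) [-0.0764 -0.2654  0.0954] y-dir deg -103.65 ydir z -0.0017 tilt 45.27 j [-0.19  0.85  1.07  0.04  2.01  1.62]
```

View pics/w6.png

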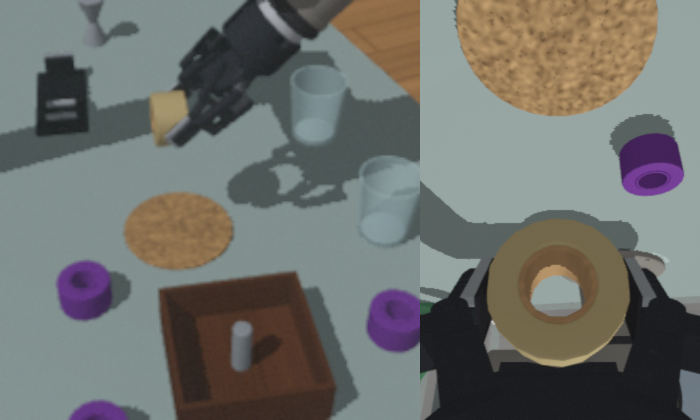

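The roll stands on its edge in the jaws, at right (557,290), with its axis about horizontal. Next, measure its axis and centre from the wrist depth.

```bash
python3 - <<'E'
from h import *
s=read_state();d=np.load("w6.npz");c,P=d["c"],d["P"];S=P[215:355,205:355].reshape(-1,3)
h=cv2.cvtColor(c,cv2.COLOR_BGR2HSV)[215:355,205:355].reshape(-1,3)
T=R.from_quat(s["ee_rot"])
Q=S[np.isfinite(S[:,0])&(h[:,1]>60)&(h[:,0]<35)]
Q=Q[np.linalg.norm(Q-(s["position"]),axis=1)<.08]
rng=np.random.default_rng(0);best=None
for _ in range(400):
    a=Q[rng.choice(len(Q),3,False)];n=np.cross(a[1]-a[0],a[2]-a[0])
    if np.linalg.norm(n)<1e-5:continue
    n/=np.linalg.norm(n);k=abs((Q-a[0])@n)<.0012
    if best is None or k.sum()>best.sum():best=k
F=Q[best];m=F.mean(0);n=np.linalg.svd(F-m,full_matrices=False)[2][2];n*=np.sign(n[0])
e1=np.cross(n,[0,0,1]);e1/=np.linalg.norm(e1);e2=np.cross(n,e1)
L=np.c_[(F-m)@e1,(F-m)@e2].astype(np.float32)
(x,y),r=cv2.minEnclosingCircle(L*1000);fc=m+e1*x/1000+e2*y/1000
print(len(F),"axis",n.round(3),"azim",np.degrees(np.arctan2(n[1],n[0])).round(2),"elev",np.degrees(np.arcsin(n[2])).round(2),"face centre",fc.round(4),"r",round(r,1))
C=fc+n*.018;ct=T.inv().apply(C-s["position"]);print("centre",C.round(4),"c_tool",ct.round(4))
c2=np.array([-.0047,-.0001,-.0137]);print("expected c from grasp",(s["position"]+T.apply(c2)).round(4))
E
```

```text
11373 axis [ 0.972 -0.237 -0.006] azim -13.68 elev -0.34 face centre [ 0.5301 -0.0123  0.174 ] r 29.8
centre [ 0.5476 -0.0165  0.1739] c_tool [ 0.0225 -0.0002 -0.0384]
expected c from grasp [ 0.5119 -0.008   0.1759]
```

```bash
python3 -m pendant '[[[0,0,0],[0.92,0,0.92],0.4],[[0,0,0],[0,0,0],0.4]]'
python3 -c "
from h import *
goto([.4469,.2792,.1334])"
```

```text
time_s: 16.45
position: [0.5058, -0.0069, 0.1633]
ee_rot: [0.915, -0.121, -0.381, -0.051]
force: [-0.5, 0.6, -0.9]
gripper_width: 0.0579
gripper_force: 64.0
t 16.45 pos [ 0.5058 -0.0069  0.1633] shift(tool) [-0.0713 -0.2609  0.1144] y-dir deg -105.1 ydir z -0.0004 tilt 45.17 j [-0.2   0.85  1.08  0.05  2.01  1.64]
```

```bash
python3 -m pendant '[[[-0.008,-0.029,0.0127],[0,0,0],0.4],[[-0.008,-0.029,0.0127],[0,0,0],0.4],[[-0.008,-0.029,0.0127],[0,0,0],0.4],[[-0.008,-0.029,0.0127],[0,0,0],0.4],[[-0.008,-0.029,0.0127],[0,0,0],0.4],[[-0.008,-0.029,0.0127],[0,0,0],0.4],[[-0.008,-0.029,0.0127],[0,0,0],0.4],[[-0.008,-0.029,0.0127],[0,0,0],0.4],[[-0.0073,-0.0289,0.0128],[0,0,0],0.4],[[0,0,0],[0,0,0],0.4],[[0,0,0],[0,0,0],0.4]]'
python3 - <<'E'
from h import *
goto([.4469,.2792,.0634])
c,P=cloud("wrist");np.savez("w7.npz",c=c,P=P);cv2.imwrite("pics/w7.png",c)
s=read_state();T=R.from_quat(s["ee_rot"])
S=P.reshape(-1,3);h=cv2.cvtColor(c,cv2.COLOR_BGR2HSV).reshape(-1,3)
Q=S[np.isfinite(S[:,0])&(h[:,1]>60)&(h[:,0]<35)];Q=Q[np.linalg.norm(Q-s["position"],axis=1)<.07]
n=np.array([np.cos(np.radians(-15)),np.sin(np.radians(-15)),0]);t=Q@n;hh,e=np.histogram(t,200);pk=e[hh.argmax()];F=Q[abs(t-pk)<.0015]
e1=np.array([-n[1],n[0]]);L=np.c_[F[:,:2]@e1,F[:,2]].astype(np.float32)*1000
(x,y),r=cv2.minEnclosingCircle(L);C=n*(np.median(F@n)-.018);C[:2]+=e1*x/1000;C[2]=y/1000
print("roll centre",C.round(4),r,"in-disp off",((C-[.4538,.2778,0])@n).round(4),((C-[.4538,.2778,0])[:2]@e1).round(4))
Z=S[(S[:,2]>.03)&(S[:,2]<.045)&(np.hypot(S[:,0]-.454,S[:,1]-.278)<.045)]
print(len(Z)); l=np.c_[(Z[:,:2]-[.4538,.2778])@n[:2],(Z[:,:2]-[.4538,.2778])@e1];print(np.percentile(l,[1,50,99],axis=0).round(4))
E
```

```text
time_s: 17.55
position: [0.4464, 0.2796, 0.1332]
ee_rot: [0.916, -0.12, -0.381, -0.05]
force: [-0.2, -0.4, -0.5]
gripper_width: 0.0576
gripper_force: 64.1
t 17.55 pos [0.4464 0.2796 0.1332] shift(tool) [0.0499 0.0002 0.0488] y-dir deg -104.94 ydir z 0.0003 tilt 45.16 j [0.21 0.83 1.2  0.34 1.83 2.01]
roll centre [0.4535 0.278  0.1449] 29.807628631591797 in-disp off -0.0003 0.0002
1810
[[-0.0241 -0.0206]
 [ 0.0252  0.0011]
 [ 0.028   0.0223]]
```

View pics/w7.png

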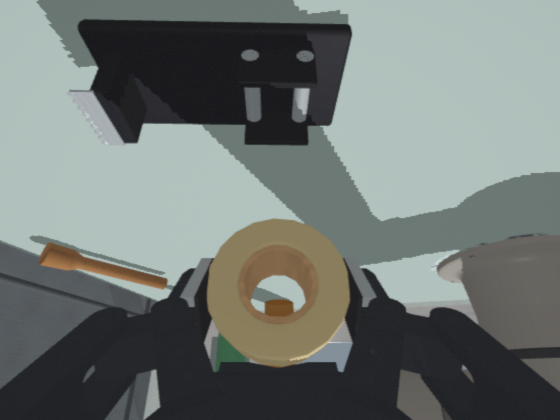

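The dispenser's rollers are at (253,103) and (300,103), with the cheeks above and below them. The roll at (279,292) is on edge and measures within 1 mm of the seat's axis. Lowering straight down.

```bash
python3 -m pendant '[[[0.0147,0,0.0133],[0,0,0],0.4],[[0.014,0,0.014],[0,0,0],0.4],[[0.014,0,0.014],[0,0,0],0.4],[[0.01,0,0.01],[0,0,0],0.4],[[0.006,0,0.006],[0,0,0],0.4],[[0.004,0,0.004],[0,0,0],0.4],[[0,0,0],[0,0,0],0.4],[[0,0,0],[0,0,0],0.4]]'
python3 -m pendant '[[[0.002,0,0.002],[0,0,0],0.4],[[0.001,0,0.001],[0,0,0],0.4],[[0,0,0],[0,0,0],0.4]]'
python3 -m pendant '[[[0.001,0,0.001],[0,0,0],0.4],[[0,0,0],[0,0,0],0.4]]'
```

```text
time_s: 18.4
position: [0.4478, 0.2793, 0.0461]
ee_rot: [0.916, -0.121, -0.38, -0.05]
force: [0.2, 0.1, -0.7]
gripper_width: 0.0579
gripper_force: 64.1
time_s: 18.7
position: [0.4474, 0.2793, 0.0413]
ee_rot: [0.915, -0.121, -0.381, -0.05]
force: [0.1, 0.4, -0.9]
gripper_width: 0.0577
gripper_force: 64.1
time_s: 18.9
position: [0.4474, 0.2793, 0.0398]
ee_rot: [0.915, -0.121, -0.381, -0.05]
force: [0.1, -0.5, -1.4]
gripper_width: 0.0578
gripper_force: 64.1
```

```bash
python3 -m pendant '[[[0.0014,0,0.0014],[0,0,0],0.4],[[0.0007,0,0.0007],[0,0,0],0.4],[[0,0,0],[0,0,0],0.4]]'
python3 -m pendant '[[[0.0007,0,0.0007],[0,0,0],0.4],[[0,0,0],[0,0,0],0.4]]'
python3 -m pendant '[[[0.0007,0,0.0007],[0,0,0],0.4],[[0,0,0],[0,0,0],0.4]]'
```

```text
time_s: 19.2
position: [0.4473, 0.2792, 0.0368]
ee_rot: [0.915, -0.121, -0.381, -0.05]
force: [-0.6, -0.5, -0.9]
gripper_width: 0.0582
gripper_force: 64.1
time_s: 19.4
position: [0.4474, 0.2792, 0.0358]
ee_rot: [0.915, -0.121, -0.381, -0.05]
force: [0.0, 0.3, -0.8]
gripper_width: 0.0573
gripper_force: 64.1
time_s: 19.6
position: [0.4474, 0.2792, 0.0349]
ee_rot: [0.915, -0.121, -0.381, -0.05]
force: [-0.4, -0.1, -0.2]
gripper_width: 0.0577
gripper_force: 64.1
```

```bash
python3 -m pendant '[[[0.0006,0,0.0006],[0,0,0],0.4],[[0,0,0],[0,0,0],0.4]]'
python3 -m pendant '[[[0.0006,0,0.0006],[0,0,0],0.4],[[0,0,0],[0,0,0],0.4]]'
```

```text
time_s: 19.8
position: [0.4474, 0.2793, 0.034]
ee_rot: [0.915, -0.121, -0.381, -0.05]
force: [0.7, -1.0, -1.6]
gripper_width: 0.0582
gripper_force: 64.1
time_s: 20.0
position: [0.4474, 0.2793, 0.0339]
ee_rot: [0.915, -0.121, -0.381, -0.05]
force: [0.7, -1.1, 4.4]
gripper_width: 0.0578
gripper_force: 64.3
```

```bash
python3 -m pendant '[[[0.0006,0,0.0006],[0,0,0],0.4],[[0,0,0],[0,0,0],0.4]]'
python3 - <<'E'
from h import *
c,P=cloud("wrist")
s=read_state()
S=P.reshape(-1,3);h=cv2.cvtColor(c,cv2.COLOR_BGR2HSV).reshape(-1,3)
Q=S[np.isfinite(S[:,0])&(h[:,1]>60)&(h[:,0]<35)];Q=Q[np.linalg.norm(Q-s["position"],axis=1)<.07]
n=np.array([np.cos(np.radians(-15)),np.sin(np.radians(-15)),0]);t=Q@n;hh,e=np.histogram(t,200);F=Q[abs(t-e[hh.argmax()])<.0015]
e1=np.array([-n[1],n[0]]);L=np.c_[F[:,:2]@e1,F[:,2]].astype(np.float32)*1000
(x,y),r=cv2.minEnclosingCircle(L);C=n*(np.median(F@n)-.018);C[:2]+=e1*x/1000;C[2]=y/1000
print("roll centre",C.round(4),r,"wrist torque",s["wrist_torque"].round(2))
E
```

```text
time_s: 20.2
position: [0.4475, 0.2793, 0.0338]
ee_rot: [0.915, -0.121, -0.381, -0.05]
force: [-0.1, -1.5, 8.9]
gripper_width: 0.0579
gripper_force: 64.6
roll centre [0.4545 0.2776 0.0459] 29.679166793823242 wrist torque [-0.1   0.64  0.11]
```

The roll centre is measured 45.9 mm up, on the seat, and the contact force is rising. Release gently and back out along the fingers.

```bash
python3 -m pendant '[[[-0.0006,0,-0.0006],[0,0,0],0.4],[[0,0,0],[0,0,0],0.75],[[0,0,0],[0,0,0],0.85],[[0,0,0],[0,0,0],1],[[0,0,0],[0,0,0],1],[[0,0,0],[0,0,0],1],[[0,0,-0.01],[0,0,0],1],[[0,0,-0.02],[0,0,0],1],[[0,0,-0.03],[0,0,0],1],[[0,0,-0.03],[0,0,0],1],[[0,0,-0.03],[0,0,0],1],[[0,0,-0.03],[0,0,0],1],[[0,0,0],[0,0,0],1],[[0,0,0],[0,0,0],1]]'
python3 - <<'E'
from h import *
c,P=cloud("wrist")
s=read_state()
S=P.reshape(-1,3);h=cv2.cvtColor(c,cv2.COLOR_BGR2HSV).reshape(-1,3)
Q=S[np.isfinite(S[:,0])&(h[:,1]>60)&(h[:,0]<35)];Q=Q[np.linalg.norm(Q-[.454,.278,.046],axis=1)<.05]
n=np.array([np.cos(np.radians(-15)),np.sin(np.radians(-15)),0]);t=Q@n;hh,e=np.histogram(t,200);F=Q[abs(t-e[hh.argmax()])<.0015]
e1=np.array([-n[1],n[0]]);L=np.c_[F[:,:2]@e1,F[:,2]].astype(np.float32)*1000
(x,y),r=cv2.minEnclosingCircle(L);C=n*(np.median(F@n)-.018);C[:2]+=e1*x/1000;C[2]=y/1000
print("roll centre",C.round(4),r)
d=cloud("side")[0]
cv2.imwrite("pics/fin.png",np.hstack([c[:,:420],cv2.resize(d[130:220,165:255],(380,420))][:2]))
E
```

```text
time_s: 21.65
position: [0.5503, 0.2514, 0.1389]
ee_rot: [0.915, -0.121, -0.38, -0.05]
force: [0.2, -0.4, -0.4]
gripper_width: 0.0853
gripper_force: 0.0
roll centre [0.4552 0.2789 0.0457] 29.812469482421875
```

View pics/fin.png

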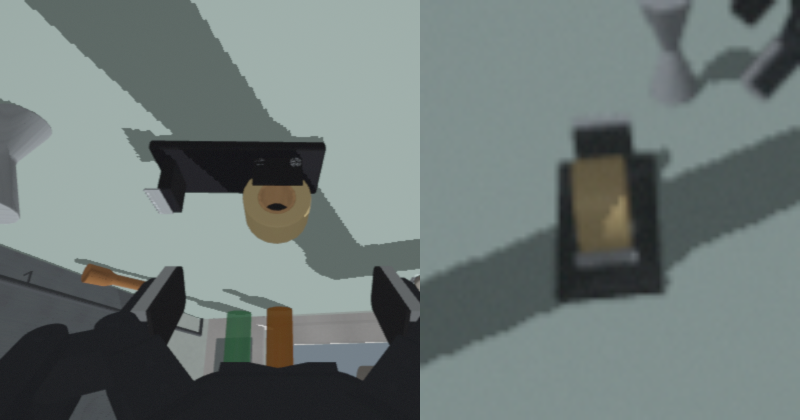

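The roll stands on edge in the cradle between the cheeks (left (277,205), right (602,205)), at height 45.7 mm. The gripper is clear and the jigger still stands.

```bash
python3 -c "
from rig import job_done;print(job_done())"
```

```text
the job is handed in; nothing more can be done
None
```

The tape roll was lifted off the post, laid flat on the mat and released, regripped at a slant, turned on edge and seated on both dispenser rollers, and the job was handed in at about 22 s.

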